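# Brake parts to the assembly rack in reverse order

## Robot

A 6-joint arm with a two-finger parallel gripper is mounted at the origin on a cart in front of the work surface, level with it; the furniture and walls round the work are solid. World frame = base frame: x ahead of the robot, y to its left, z up, the work surface at z = 0. Lengths are in m, angles in rad, forces in N, time in s.
With the tool pointing down it reaches from about 0.225 to 0.875 m from the base axis. Payload 3.4 kg.
Tool frame: the origin (TCP) lies at the very end of the fingers, on their centre line; the grasp point (between the pads) lies 19 mm behind it; z points along the fingers, y is the line along which they close (so a half turn about z gives the same grasp; the last joint's range is limited). The gripper opens to 85 mm and grips with 20 to 120 N. Pads are 22 mm wide; open, the fingers measure 114 mm over their backs; the gripper's body (76 mm by 85 mm) begins 54 mm behind the grasp point. The pads swing forward as they close: fully open they stand 13 mm farther back than shut.
Start: joints at [-1.285, 0.276, 1.505, -0, 1.361, -0.121], TCP at [0.228, -0.528, 0.231] pointing down, gripper open.
Joint ranges: [-2.89, 2.89], [-0.75, 2.08], [0.22, 2.7], [-1.18, 4.32], [0.11, 2.71], [-2.7, 2.7]. Speed limits (rad/s): [2.57, 2.57, 3.14, 3.14, 3.14, 3.14].

## Interface

Orientations are given as a unit quaternion [w, x, y, z].
In Python, from rig import get_state, optics, sign_off gives the robot as it stands.
- The arm moves only by the tool send_rows, never from a script. Its argument "increments" is a list of rows, each an object with "gripper": the gripper's target within -1 to 1 (shut at 1, half-way at 0, fully open at -1); "linear": the shift along the world's x, y, z in m, a list of three; "delta_rot": the turn, a rotation vector about the world's x, y, z in rad, a list of three. In form: [{"gripper": gripper, "linear": [dx, dy, dz], "delta_rot": [rx, ry, rz]}, ...]. A call has 1 to 8 rows; each row is the pose to reach, as a shift and turn from the pose commanded when the call began; what a row does not reach only later rows make up. A row lasts 1/10 s, in which the tool goes at most 50 mm and 8.59 degrees, less where a joint would pass 70% of its speed; a pose out of reach is approached as far as the arm can. A call with a gripper value outside its range is refused whole. The fingers move at their own pace and stop on an object; "newtons" is the grip in N (left out, the last holds). Time passes only in rows, so rows that repeat a pose let the fingers close. It gives the time, the measured TCP pose, the force, the opening and the grip force at its end, in the units of the state.
- get_state(): the state, without advancing time (a new reading comes with each control period).
- optics.get_image(name): name is "scene" or "top" or "wrist"; returns a dict with "pixels" (384x512x3 uint8, blue, green, red), "K" (3x3 intrinsics, pixels), "k1" (the pictures are not rectified: a ray, as slopes to the right and down, at radius r is drawn at 1 + k1 r^2 times it, then the intrinsics apply), "rvec" (rotation vector, rad) and "tvec" (3), from world to camera coordinates, as OpenCV has them; the wrist camera has in their place "T_tool_cam" (4x4, takes a point from camera to tool coordinates, whose origin is the TCP and whose axes are the flange's). Camera axes: x right, y down, z forward; pixel columns grow to the right and rows downward; lengths in m; the calibration is good to about 2 mm. A picture is of the moment at which its call begins: read the wrist's pose just before it. There is no depth.
- sign_off(): hands the job in; it is judged then, once.
The state is a dict: "clock": time; "qpos": joint angles; "qd": joint speeds; "effort": joint torques, N m; "position": TCP position; "ee_rot": TCP orientation; "contact_force": force on the tool from outside, world axes, zero at the start; "moment": the same for the moment, N m; "width": finger opening in m; "gripper_force": force on a finger pad.
Only numpy, scipy, OpenCV 4.12 (cv2) and the standard library are available. Lean on these libraries where they do the work, as an engineer would, in place of code of your own. Each camera call takes 0.05 s, during which the arm holds its last target. There are 200 camera calls.

## Task

The four brake parts (nut, pin, adjuster, spring) lie in a row on the yellow rack in the order they came off the wheel. Move them onto the blue rack in reverse order, ready for refitting: seen from the robot, the part at the left end goes to the right-hand strip, the second from the left to the second from the right, and so on. Lay each one in the middle of its strip, lengthwise along it (the nut may face any way), let go of it, and leave the tape roll, the marker and the orange screwdriver where they are.

Things in the scene. Friction and masses are not known exactly. Their poses are not given: they have to be found in the camera images.
- nut_centre (a point): plain steel hexagon nut lying flat, 22 mm across flats (along its x), 24 mm across corners (y), 12 mm high, 35 g; the point is its centre, 6 mm above its underside
- pin_centre (a point): smooth light-grey turned pin with a thinner tip, lying, 80 mm long (along its y), 17 mm in diameter, about 80 g; the point is its centre, 8.5 mm above its underside; it does not roll; grip it across at the middle, low down: the solid barrel is 12 mm wide and reaches 10 mm above its underside
- adjuster_centre (a point): brake adjuster strut, a brown and grey threaded rod lying, 127 mm long (along its y), with a toothed star wheel 24 mm in diameter and 4 mm thick at y = -8 mm; about 70 g; the point is the middle of its length, 12 mm above its underside; grip it across the plain barrel beside the star wheel, e.g. at y = +18 mm, low down: the solid barrel is 12 mm wide and reaches 10 mm above its underside
- spring_centre (a point): stiff metal return spring lying, 117 mm long over its straight hooked ends (along its y), treated as rigid; about 30 g; the point is the middle of its length, 4.5 mm above its underside; grip it across the coil in the middle: 36 mm long, 8 mm wide (x = -6 to +2 mm), 9 mm high
- strip_nut: the thin black rubber strip on the yellow rack on which the nut lies at the start; 134 x 30 x 2 mm, fixed, all four look alike; origin at the centre of its underside, x along its length, y across it (leftwards); it stays where it is, so it still marks the nut's first place later
- strip_pin: the thin black rubber strip on the yellow rack on which the pin lies at the start; 134 x 30 x 2 mm, fixed, all four look alike; origin at the centre of its underside, x along its length, y across it (leftwards); it stays where it is, so it still marks the pin's first place later
- strip_adjuster: the thin black rubber strip on the yellow rack on which the adjuster lies at the start; 134 x 30 x 2 mm, fixed, all four look alike; origin at the centre of its underside, x along its length, y across it (leftwards); it stays where it is, so it still marks the adjuster's first place later
- strip_spring: the thin black rubber strip on the yellow rack on which the spring lies at the start; 134 x 30 x 2 mm, fixed, all four look alike; origin at the centre of its underside, x along its length, y across it (leftwards); it stays where it is, so it still marks the spring's first place later
- strip_rack: yellow rack, the parts start on it: fixed plate 160 x 290 x 6 mm with a 10 mm high lip along each long side. Four black rubber strips (134 x 30 x 2 mm, tops 8 mm above the bench) lie across it along the plate's x, centre lines at y = +105, +35, -35, -105 mm. Origin at the centre of its underside, x away from the robot, y to its left (within 0.25 rad)
- build_rack: the blue rack, empty at the start: fixed plate 160 x 290 x 6 mm with a 10 mm high lip along each long side. Four black rubber strips (134 x 30 x 2 mm, tops 8 mm above the bench) lie across it along the plate's x, centre lines at y = +105, +35, -35, -105 mm. Origin at the centre of its underside, x away from the robot, y to its left (within 0.25 rad)
- tape_roll: roll of black tape lying flat on the bench behind the racks, 68 x 70 x 19 mm; origin at the centre of its underside; to be left alone
- marker: white and yellow paint marker lying behind the racks, 125 mm long (along its y), 15 mm thick; origin under its middle; to be left alone
- driver: pocket screwdriver with an orange handle lying on the bench behind the left-hand rack, 132 mm long (along its y), 22 mm wide, 25 mm high; origin under its middle; to be left alone

How it is judged:
By the outcome, as a careful person would: the job done as asked, in the order asked, and still so for the second after the job is handed in, with the robot touching nothing.
It also fails if it takes over 96 s, if anything falls off the work surface, if the arm or the gripper's body presses on something with over 40 N, if the wrist force passes 120 N, or if a joint passes its speed limit or range.

## Working session

There is one attempt and no reset: what is moved stays moved. The work goes in short steps, Python scripts to look and compute and a tool call to move; the robot and the scene stay as the last step left them, time stands still between calls to the robot, and variables do not carry over. Pictures are saved under pics/ and viewed, at most 14 in all, crops included, and the job is handed in when it is done.

Besides the shell and the picture viewer there is one more tool, called after "Request:" in YAML: its name, and indented under it one key for each argument. send_rows: Moves the arm, as the interface text tells. Its arguments: {"type":"object","properties":{"increments":{"type":"array"},"newtons":{"type":"number"}},"required":["increments"]}

```bash
ls; mkdir -p pics; python3 - <<'E'
from rig import get_state, optics
import cv2,pickle
print(get_state())
for n in("scene","top"):
    d=optics.get_image(n); cv2.imwrite(f"pics/{n}0.png",d["pixels"]); pickle.dump(d,open(f"{n}0.pkl","wb"))
    print({k:v for k,v in d.items() if k!="pixels"})
E
```

```text
pics
{'clock': 0.0, 'qpos': array([-1.28498144e+00,  2.76589740e-01,  1.50614645e+00, -1.96020704e-05,
        1.36067571e+00, -1.21015902e-01]), 'qd': array([-0.00026183, -0.00181574, -0.00087816, -0.00067776,  0.00080421,
       -0.00090257]), 'effort': array([ 1.34089005e-03, -4.16767502e+01, -2.45801121e+01, -1.44359882e-05,
        1.09978803e-02, -2.32594552e-06]), 'position': array([ 0.22735817, -0.52756641,  0.23043739]), 'ee_rot': array([-9.05748014e-04,  9.79381509e-01,  2.02017407e-01, -8.44187812e-05]), 'contact_force': array([ 0.22289902, -0.47547328,  0.04516079]), 'moment': array([ 0.04694445, -0.03504773, -0.00166962]), 'gripper_force': 0.0, 'width': 0.08504584195446775}
{'K': array([[466.33778511,   0.        , 253.78022469],
       [  0.        , 466.33778511, 187.69346198],
       [  0.        ,   0.        ,   1.        ]]), 'k1': -0.10365414943057992, 'rvec': array([ 2.19035349, -0.49417549,  0.24525092]), 'tvec': array([-0.57916004,  0.19925874,  1.00269878])}
{'K': array([[489.31381136,   0.        , 249.73902089],
       [  0.        , 489.31381136, 196.3316126 ],
       [  0.        ,   0.        ,   1.        ]]), 'k1': -0.14164005558114692, 'rvec': array([ 2.19033603, -2.171337  ,  0.11860538]), 'tvec': array([-0.00741073,  0.62579976,  1.26084052])}
```

View pics/top0.png

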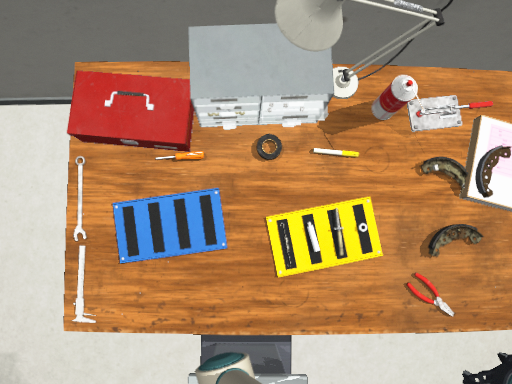

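View pics/scene0.png

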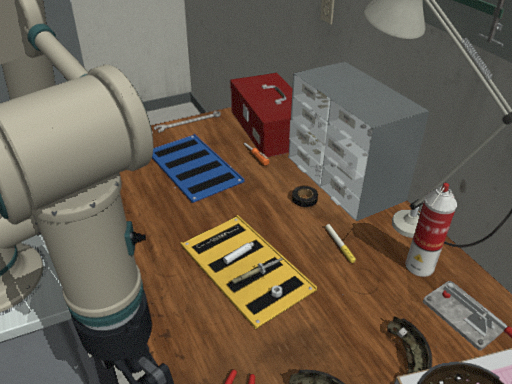

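Top view: from left to right the yellow rack holds spring (287,243), pin (312,235), adjuster (337,231), nut (363,228). The empty blue rack is at (170,226). The scene view agrees.

```bash
cat > h.py <<'E'
import cv2, numpy as np, pickle
from scipy.spatial.transform import Rotation as R
from rig import get_state, optics
def grab(name, tag=None):
    s=get_state(); d=optics.get_image(name)
    if name=="wrist":
        w,x,y,z=s["ee_rot"]; T=np.eye(4); T[:3,:3]=R.from_quat([x,y,z,w]).as_matrix(); T[:3,3]=s["position"]
        d["Twc"]=T@d["T_tool_cam"]
    if tag: pickle.dump(d,open(tag+".pkl","wb")); cv2.imwrite(f"pics/{tag}.png",d["pixels"])
    return fix(d)
def fix(d):
    if "Twc" not in d:
        T=np.eye(4); T[:3,:3]=cv2.Rodrigues(d["rvec"])[0]; T[:3,3]=d["tvec"]; d["Twc"]=np.linalg.inv(T)
    return d
def load(tag): return fix(pickle.load(open(tag+".pkl","rb")))
def ray(d,uv):
    p=cv2.undistortPoints(np.array(uv,float).reshape(-1,1,2),d["K"],np.array([d["k1"],0,0,0.]))[:,0]
    v=np.c_[p,np.ones(len(p))]@d["Twc"][:3,:3].T
    return d["Twc"][:3,3],v
def plane(d,uv,z):
    o,v=ray(d,uv); return o+v*((z-o[2])/v[:,2])[:,None]
def project(d,P):
    T=np.linalg.inv(d["Twc"]); return cv2.projectPoints(np.array(P,float).reshape(-1,1,3),cv2.Rodrigues(T[:3,:3])[0],T[:3,3],d["K"],np.array([d["k1"],0,0,0.]))[0][:,0]
def tri(d1,u1,d2,u2):
    "midpoints of the ray pairs, and gaps"
    o1,V1=ray(d1,u1);o2,V2=ray(d2,u2);out=[];gap=[]
    for a,b in zip(V1,V2):
        t=np.linalg.lstsq(np.c_[a,-b],o2-o1,rcond=None)[0]; p,q=o1+a*t[0],o2+b*t[1]
        out.append((p+q)/2);gap.append(np.linalg.norm(p-q))
    return np.array(out),np.array(gap)
def rackmask(d,col):
    hsv=cv2.cvtColor(d["pixels"],cv2.COLOR_BGR2HSV)
    lo,hi={"y":((24,150,90),(36,255,255)),"b":((100,140,60),(118,255,255))}[col]
    m=cv2.inRange(hsv,lo,hi)
    cs,_=cv2.findContours(m,cv2.RETR_EXTERNAL,cv2.CHAIN_APPROX_NONE)
    hull=cv2.convexHull(max(cs,key=cv2.contourArea)); f=np.zeros_like(m); cv2.fillConvexPoly(f,hull,255)
    return m,f,hull
def quad(hull):
    for e in np.arange(2,20,.5):
        q=cv2.approxPolyDP(hull,e,True)
        if len(q)==4: return q[:,0].astype(float)
def strips(d,col):
    "(centre of min-area rect, rect) of the four dark strips (with what lies on them)"
    m,f,_=rackmask(d,col); h=cv2.morphologyEx(f&~m,cv2.MORPH_OPEN,np.ones((3,3)))
    cs,_=cv2.findContours(h,cv2.RETR_EXTERNAL,cv2.CHAIN_APPROX_NONE)
    cs=sorted(cs,key=cv2.contourArea)[-4:]
    return [cv2.minAreaRect(c) for c in cs]
E
python3 - <<'E'
from h import *
np.set_printoptions(precision=4,suppress=True)
t,s=load("top0"),load("scene0")
for c in "by":
    r=[]
    for d in(t,s):
        q=quad(rackmask(d,c)[2]); P=plane(d,q,.006); o=np.argsort(np.arctan2(*(P-P.mean(0))[:,1::-1].T[::1])) 
        r.append((q[o],P[o]))
    P,g=tri(t,r[0][0],s,r[1][0]); print(c,"corners tri\n",P,g,"centre",P.mean(0), "plane",r[0][1].mean(0),r[1][1].mean(0))
    for n,d in(("top",t),("scene",s)):
        ct=np.array([x[0] for x in strips(d,c)]); X=plane(d,ct,.008); i=np.argsort(-X[:,1]); print(n,ct[i].round(1).tolist(),X[i].tolist())
grab("wrist","w0")
E
```

```text
b corners tri
 [[ 0.4908  0.0603  0.0027]
 [ 0.648   0.0832  0.0011]
 [ 0.6073  0.3677  0.0018]
 [ 0.4542  0.3491 -0.0261]] [0.0024 0.0011 0.001  0.015 ] centre [ 0.5501  0.2151 -0.0051] plane [0.5485 0.2132 0.006 ] [0.5481 0.1982 0.006 ]
top [[130.2, 230.7], [155.8, 227.1], [181.7, 223.3], [207.7, 219.5]] [[0.532499874925558, 0.31702608937711796, 0.008000000000000007], [0.5428385853569954, 0.24795443445443197, 0.008000000000000007], [0.5539080758250852, 0.1786674750376976, 0.008000000000000007], [0.564564175205481, 0.1094847388959764, 0.008000000000000007]]
scene [[175.6, 147.7], [186.5, 158.5], [198.0, 170.1], [210.5, 182.5]] [[0.5298256995499407, 0.31321015089487925, 0.008000000000000007], [0.5408786472679995, 0.243915665256492, 0.008000000000000007], [0.5514709672605552, 0.17524284707388538, 0.008000000000000007], [0.5622519583167022, 0.10632483420617012, 0.008000000000000007]]
y corners tri
 [[ 0.5524 -0.371   0.1645]
 [ 0.6591 -0.3294  0.0849]
 [ 0.6822 -0.1291 -0.0559]
 [ 0.5584 -0.1923  0.0779]] [0.1871 0.0864 0.2651 0.3627] centre [ 0.613  -0.2555  0.0678] plane [ 0.5226 -0.
[... 572 characters left out ...]
17, in ray
    p=cv2.undistortPoints(np.array(uv,float).reshape(-1,1,2),d["K"],np.array([d["k1"],0,0,0.]))[:,0]
      ~~~~~~~~~~~~~~~~~~~^^^^^^^^^^^^^^^^^^^^^^^^^^^^^^^^^^^^^^^^^^^^^^^^^^^^^^^^^^^^^^^^^^^^^^
cv2.error: OpenCV(4.12.0) /io/opencv/modules/calib3d/src/undistort.dispatch.cpp:347: error: (-215:Assertion failed) CV_IS_MAT(_src) && CV_IS_MAT(_dst) && (_src->rows == 1 || _src->cols == 1) && (_dst->rows == 1 || _dst->cols == 1) && _src->cols + _src->rows - 1 == _dst->rows + _dst->cols - 1 && (CV_MAT_TYPE(_src->type) == CV_32FC2 || CV_MAT_TYPE(_src->type) == CV_64FC2) && (CV_MAT_TYPE(_dst->type) == CV_32FC2 || CV_MAT_TYPE(_dst->type) == CV_64FC2) in function 'cvUndistortPointsInternal'
```

Top view strip spacing is 70 mm on both racks, with yaws of about 0.154 (blue) and 0.202 (yellow). I'll move over the yellow rack for a close wrist view.

Request:
send_rows:
  increments:
    - {"gripper": -1, "linear": [0.033, 0.036, 0.008], "delta_rot": [0, 0, -0.03]}
    - {"gripper": -1, "linear": [0.066, 0.072, 0.016], "delta_rot": [0, 0, -0.06]}
    - {"gripper": -1, "linear": [0.1, 0.108, 0.024], "delta_rot": [0, 0, -0.09]}
    - {"gripper": -1, "linear": [0.133, 0.144, 0.032], "delta_rot": [0, 0, -0.12]}
    - {"gripper": -1, "linear": [0.166, 0.18, 0.04], "delta_rot": [0, 0, -0.15]}
    - {"gripper": -1, "linear": [0.2, 0.216, 0.05], "delta_rot": [0, 0, -0.18]}
    - {"gripper": -1, "linear": [0.22, 0.25, 0.06], "delta_rot": [0, 0, -0.205]}
    - {"gripper": -1, "linear": [0.22, 0.27, 0.06], "delta_rot": [0, 0, -0.205]}

```text
clock: 0.9
position: [0.4503, -0.2557, 0.2922]
ee_rot: [0.0, 0.995, 0.102, 0.001]
contact_force: [-1.1, -0.4, 0.4]
width: 0.0856
gripper_force: 0.0
```

```bash
python3 - <<'E'
from h import *
np.set_printoptions(precision=4,suppress=True)
d=grab("wrist","w1"); print(get_state()["position"],get_state()["clock"]); print(d["T_tool_cam"],d["K"],d["k1"]); print(plane(d,[[0,0],[511,0],[511,383],[0,383]],0.008))
E
```

```text
[ 0.4485 -0.2529  0.2918] 0.95
[[ 0.0003 -0.9652 -0.2614  0.0664]
 [ 1.      0.0002  0.0003  0.0004]
 [-0.0002 -0.2614  0.9652 -0.1425]
 [ 0.      0.      0.      1.    ]] [[303.361    0.     252.042 ]
 [  0.     303.361  194.7172]
 [  0.       0.       1.    ]] -0.007517351390106501
[[ 0.5858  0.094   0.008 ]
 [ 0.7165 -0.5325  0.008 ]
 [ 0.159  -0.7844  0.008 ]
 [-0.0239  0.0988  0.008 ]]
```

View pics/w1.png

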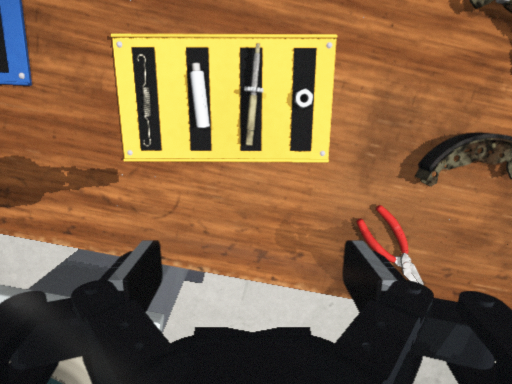

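Wrist view: spring (146,100), pin (200,95, slightly skewed), adjuster (253,95), nut (304,98). Going lower for a second view.

Request:
send_rows:
  increments:
    - {"gripper": -1, "linear": [0.01, 0.017, -0.045], "delta_rot": [0, 0, 0]}
    - {"gripper": -1, "linear": [0.02, 0.034, -0.09], "delta_rot": [0, 0, 0]}
    - {"gripper": -1, "linear": [0.03, 0.05, -0.135], "delta_rot": [0, 0, 0]}
    - {"gripper": -1, "linear": [0.03, 0.05, -0.14], "delta_rot": [0, 0, 0]}
    - {"gripper": -1, "linear": [0.03, 0.05, -0.14], "delta_rot": [0, 0, 0]}

```text
clock: 1.45
position: [0.4767, -0.2082, 0.1503]
ee_rot: [-0.001, 0.995, 0.101, -0.001]
contact_force: [-0.3, 0.1, -0.1]
width: 0.0854
gripper_force: 0.0
```

```bash
cat >> h.py <<'E'
def parts(d,col="y",minc=0,thr=75):
    "bright blobs on the strips: name-less list of (contour, minAreaRect) left to right by column"
    m,f,_=rackmask(d,col); f=cv2.erode(f,np.ones((9,9)))
    g=cv2.cvtColor(d["pixels"],cv2.COLOR_BGR2GRAY); out=[]
    h=cv2.morphologyEx(f&~m,cv2.MORPH_OPEN,np.ones((3,3)))
    cs,_=cv2.findContours(h,cv2.RETR_EXTERNAL,cv2.CHAIN_APPROX_NONE)
    for c in sorted(sorted(cs,key=cv2.contourArea)[-4:],key=lambda c:c[:,0,0].mean()):
        k=np.zeros_like(m); cv2.fillPoly(k,[cv2.convexHull(c)],255)
        k=cv2.erode(k,np.ones((5,5)))
        b=np.where((k>0)&(g>thr),255,0).astype(np.uint8)
        pts=cv2.findNonZero(b); r=cv2.minAreaRect(pts)
        out.append((cv2.minAreaRect(c),r,pts))
    return out
E
python3 - <<'E'
from h import *
np.set_printoptions(precision=4,suppress=True)
d=grab("wrist","w2"); print(get_state()["position"],get_state()["clock"])
im=cv2.resize(d["pixels"],None,fx=1.5,fy=1.5,interpolation=cv2.INTER_CUBIC)
for s,r,p in parts(d):
    for q,c in((s,(255,0,255)),(r,(0,255,0))): cv2.drawContours(im,[np.round(cv2.boxPoints(q)*1.5+.25).astype(int)],0,c,1)
cv2.imwrite("pics/w2a.png",im)
d1=load("w1")
A=parts(d1);B=parts(d)
P,g=tri(d1,[a[0][0] for a in A],d,[a[0][0] for a in B]); print("strips",P,g)
P,g=tri(d1,[a[1][0] for a in A],d,[a[1][0] for a in B]); print("parts",P,g)
q1,q2=[quad(rackmask(x,"y")[2]) for x in(d1,d)]
q1,q2=[q[np.argsort(np.arctan2(*(q-q.mean(0)).T))] for q in(q1,q2)]
P,g=tri(d1,q1,d,q2);print("rack",P,g,P.mean(0))
print([a[1] for a in B])
E
```

```text
[ 0.4779 -0.2093  0.152 ] 1.5
strips [[ 0.5154 -0.152   0.1286]
 [ 0.5339 -0.2308  0.4392]
 [ 0.546  -0.2641 -0.107 ]
 [ 0.5339 -0.3098 -0.005 ]] [0.0231 0.0448 0.0328 0.0306]
parts [[ 0.5147 -0.1532  0.1323]
 [ 0.5322 -0.2342  0.5363]
 [ 0.5475 -0.2659 -0.1264]
 [ 0.5385 -0.2926  0.0373]] [0.022  0.0427 0.032  0.026 ]
rack [[ 0.5483 -0.1429  0.1887]
 [ 0.4099 -0.0713 -0.0192]
 [ 0.474  -0.3644 -0.0036]
 [ 0.5672 -0.2627  0.1594]] [0.0085 0.0062 0.0008 0.0312] [ 0.4999 -0.2103  0.0813]
[((145.0, 135.5), (141.0, 52.0), 90.0), ((213.34864807128906, 115.49542236328125), (151.91123962402344, 60.917747497558594), 73.3007583618164), ((294.0, 124.5), (147.0, 42.0), 90.0), ((370.1756591796875, 124.94593811035156), (40.77094650268555, 127.08041381835938), 9.462322235107422)]
```

View pics/w2a.png

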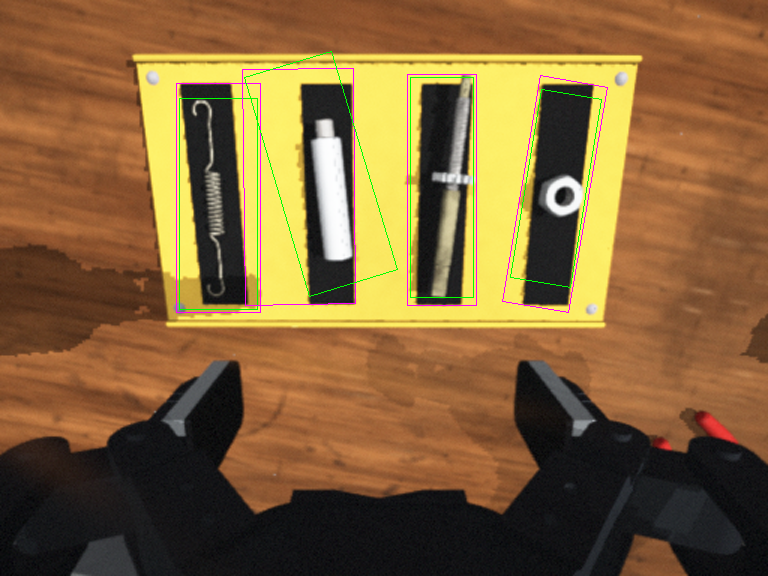

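```bash
cat >> h.py <<'E'
def rackmask(d,col):
    hsv=cv2.cvtColor(d["pixels"],cv2.COLOR_BGR2HSV)
    lo,hi={"y":((22,110,70),(40,255,255)),"b":((98,110,50),(120,255,255))}[col]
    m=cv2.inRange(hsv,lo,hi)
    cs,_=cv2.findContours(cv2.morphologyEx(m,cv2.MORPH_OPEN,np.ones((5,5))),cv2.RETR_EXTERNAL,cv2.CHAIN_APPROX_NONE)
    hull=cv2.convexHull(max(cs,key=cv2.contourArea)); f=np.zeros_like(m); cv2.fillConvexPoly(f,hull,255)
    return m,f,hull
def wrect(d,pts,z):
    "min-area rect on plane z: centre xy, long, short, yaw of long side in (-pi/2,pi/2)"
    P=plane(d,np.array(pts).reshape(-1,2),z)[:,:2]
    b=cv2.boxPoints(cv2.minAreaRect((P*1000).astype(np.float32)))/1000
    e1,e2=b[1]-b[0],b[2]-b[1]; l=e1 if np.linalg.norm(e1)>np.linalg.norm(e2) else e2
    if l[0]<0: l=-l
    L,S=sorted([np.linalg.norm(e1),np.linalg.norm(e2)])[::-1]
    return b.mean(0),L,S,np.arctan2(l[1],l[0])
def find(d,col="y",thr=90,zp=.013):
    "per strip, left to right: strip rect, part rect (or None), part pixels"
    m,f,_=rackmask(d,col); f=cv2.erode(f,np.ones((9,9)))
    hsv=cv2.cvtColor(d["pixels"],cv2.COLOR_BGR2HSV); g=hsv[...,2]
    h=cv2.morphologyEx(f&~m,cv2.MORPH_OPEN,np.ones((5,5)))
    cs,_=cv2.findContours(h,cv2.RETR_EXTERNAL,cv2.CHAIN_APPROX_NONE)
    out=[]
    for c in sorted(sorted(cs,key=cv2.contourArea)[-4:],key=lambda c:c[:,0,0].mean()):
        k=np.zeros_like(m); cv2.fillPoly(k,[c],255)
        b=np.where((cv2.erode(k,np.ones((3,3)))>0)&(g>thr),255,0).astype(np.uint8)
        n,lab,st,_=cv2.connectedComponentsWithStats(b)
        for i in range(1,n):
            if st[i,4]<6: b[lab==i]=0
        p=cv2.findNonZero(b)
        out.append((c,wrect(d,c,.008),p,wrect(d,p,zp) if p is not None and len(p)>20 else None))
    return out
E
python3 - <<'E'
from h import *
np.set_printoptions(precision=4,suppress=True)
d1,d=load("w1"),load("w2")
A=find(d1);B=find(d)
im=cv2.resize(d["pixels"],None,fx=1.5,fy=1.5,interpolation=cv2.INTER_CUBIC)
for a,b in zip(A,B):
    for k,z,n in((1,.008,"strip"),(3,.013,"part")):
        p1,p2=[project(x,[*r[k][0],z]) for x,r in((d1,a),(d,b))]
        P,g=tri(d1,p1,d,p2); print(n,"w1",a[k][0],np.array(a[k][1:]),"w2",b[k][0],np.array(b[k][1:]),"tri",P[0],g)
    for p in b[2][:,0]: cv2.circle(im,tuple(int(v*1.5+.75) for v in p),0,(0,0,255),-1)
cv2.imwrite("pics/w2b.png",im[60:360,100:680])
q=[rackmask(x,"y")[2] for x in(d1,d)]
for x,h in zip((d1,d),q): print("rack",wrect(x,h,.008))
E
```

```text
strip w1 [ 0.5021 -0.101 ] [0.1314 0.0299 0.2012] w2 [ 0.5026 -0.1011] [0.1332 0.0302 0.2002] tri [ 0.502  -0.0997  0.0042] [0.0001]
part w1 [ 0.5009 -0.0999] [0.1173 0.0126 0.1861] w2 [ 0.5074 -0.0999] [0.1044 0.0108 0.2411] tri [ 0.4985 -0.0755 -0.0587] [0.0002]
strip w1 [ 0.5163 -0.1693] [0.1313 0.0295 0.2047] w2 [ 0.517 -0.169] [0.132  0.0298 0.2019] tri [ 0.5164 -0.1683  0.0015] [0.0002]
part w1 [ 0.5234 -0.1697] [0.0827 0.0183 0.2862] w2 [ 0.5226 -0.1701] [0.0834 0.0179 0.2864] tri [ 0.5232 -0.1709  0.0204] [0.0003]
strip w1 [ 0.5306 -0.2381] [0.1316 0.0294 0.1951] w2 [ 0.5334 -0.2389] [0.1361 0.0341 0.1972] tri [ 0.532  -0.2387  0.0057] [0.003]
part w1 [ 0.5337 -0.24  ] [0.1215 0.0224 0.2368] w2 [ 0.5365 -0.2416] [0.1275 0.0242 0.234 ] tri [ 0.535  -0.2406  0.0157] [0.0032]
strip w1 [ 0.5447 -0.3058] [0.1314 0.0292 0.2032] w2 [ 0.5453 -0.3062] [0.1322 0.0315 0.1961] tri [ 0.545  -0.3058  0.0087] [0.0007]
part w1 [ 0.5489 -0.3056] [0.024  0.0226 0.2554] w2 [ 0.5486 -0.3059] [ 0.0244  0.023  -1.3667] tri [ 0.5487 -0.3054  0.0144] [0.0002]
rack (array([ 0.524 , -0.2037], dtype=float32), np.float32(0.28800946), np.float32(0.16345905), np.float32(-1.3660234))
rack (array([ 0.5242, -0.2034], dtype=float32), np.float32(0.28654233), np.float32(0.1633254), np.float32(-1.3675461))
```

View pics/w2b.png

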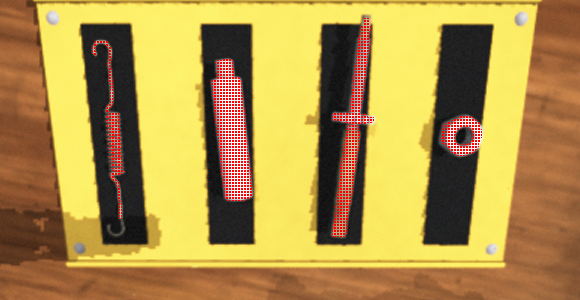

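Masks are clean and the sizes check out (pin 83×18, nut 24×23, adjuster 127×24 mm). Triangulated heights are about 5 mm for the strips and 14–20 mm for the parts. I'll take the pin first: centre (0.523,-0.1705), yaw 0.286.

Request:
send_rows:
  increments:
    - {"gripper": 0, "linear": [0.023, 0.019, -0.02], "delta_rot": [0, 0, 0.04]}
    - {"gripper": 0, "linear": [0.045, 0.0375, -0.05], "delta_rot": [0, 0, 0.083]}
    - {"gripper": 0, "linear": [0.045, 0.0375, -0.08], "delta_rot": [0, 0, 0.083]}
    - {"gripper": 0, "linear": [0.045, 0.0375, -0.09], "delta_rot": [0, 0, 0.083]}
    - {"gripper": 0, "linear": [0.045, 0.0375, -0.09], "delta_rot": [0, 0, 0.083]}
  newtons: 40

```text
clock: 2.0
position: [0.5224, -0.1717, 0.0617]
ee_rot: [0.0, 0.99, 0.141, -0.0]
contact_force: [-0.4, -0.1, 0.6]
width: 0.0428
gripper_force: 0.0
```

```bash
python3 - <<'E'
from h import *
d=grab("wrist","w3"); print(get_state()["position"],get_state()["width"])
cv2.imwrite("pics/w3a.png",cv2.resize(d["pixels"],None,fx=1.5,fy=1.5))
E
```

```text
[ 0.52312449 -0.1719552   0.06268217] 0.042701987134035856
```

View pics/w3a.png

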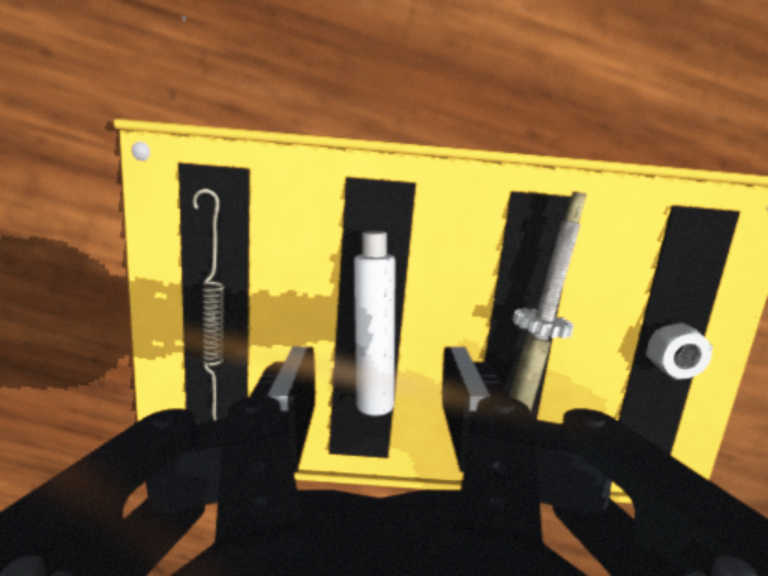

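The pin is vertical and midway between the fingers, centred at about (375,325) in the enlarged view. Descending to grip it.

Request:
send_rows:
  increments:
    - {"gripper": 0, "linear": [0, 0, -0.025], "delta_rot": [0, 0, 0]}
    - {"gripper": 0, "linear": [0, 0, -0.04], "delta_rot": [0, 0, 0]}
    - {"gripper": 0, "linear": [0, 0, -0.049], "delta_rot": [0, 0, 0]}
    - {"gripper": 0, "linear": [0, 0, -0.049], "delta_rot": [0, 0, 0]}
    - {"gripper": 1, "linear": [0, 0, -0.049], "delta_rot": [0, 0, 0]}
    - {"gripper": 1, "linear": [0, 0, -0.049], "delta_rot": [0, 0, 0]}
    - {"gripper": 1, "linear": [0, 0, -0.049], "delta_rot": [0, 0, 0]}
    - {"gripper": 1, "linear": [0, 0, -0.049], "delta_rot": [0, 0, 0]}
  newtons: 40

```text
clock: 2.85
position: [0.5234, -0.1711, 0.0137]
ee_rot: [0.001, 0.99, 0.142, 0.001]
contact_force: [-0.6, 0.3, 6.1]
width: 0.0103
gripper_force: 40.2
```

Gripped (10.3 mm, 40 N). Lifting and carrying to the blue rack.

Request:
send_rows:
  increments:
    - {"gripper": 1, "linear": [0, 0, 0.04], "delta_rot": [0, 0, 0]}
    - {"gripper": 1, "linear": [0, 0.02, 0.08], "delta_rot": [0, 0, -0.02]}
    - {"gripper": 1, "linear": [0, 0.06, 0.11], "delta_rot": [0, 0, -0.04]}
    - {"gripper": 1, "linear": [0, 0.108, 0.12], "delta_rot": [0, 0, -0.06]}
    - {"gripper": 1, "linear": [0, 0.156, 0.13], "delta_rot": [0, 0, -0.08]}
    - {"gripper": 1, "linear": [0, 0.204, 0.135], "delta_rot": [0, 0, -0.1]}
    - {"gripper": 1, "linear": [0, 0.252, 0.14], "delta_rot": [0, 0, -0.12]}
    - {"gripper": 1, "linear": [0, 0.3, 0.14], "delta_rot": [0, 0, -0.132]}

```text
clock: 3.65
position: [0.5226, 0.1314, 0.1533]
ee_rot: [0.0, 0.997, 0.076, 0.001]
contact_force: [1.2, -0.9, -1.6]
width: 0.0105
gripper_force: 39.4
```

Request:
send_rows:
  increments:
    - {"gripper": 1, "linear": [0, 0.03, 0], "delta_rot": [0, 0, 0]}
    - {"gripper": 1, "linear": [0, 0.03, 0], "delta_rot": [0, 0, 0]}
    - {"gripper": 1, "linear": [0, 0.03, 0], "delta_rot": [0, 0, 0]}
    - {"gripper": 1, "linear": [0, 0.03, 0], "delta_rot": [0, 0, 0]}

```text
clock: 4.05
position: [0.5223, 0.1586, 0.1522]
ee_rot: [0.0, 0.997, 0.076, -0.0]
contact_force: [-0.4, -0.5, -1.4]
width: 0.0102
gripper_force: 39.4
```

```bash
python3 - <<'E'
from h import *
np.set_printoptions(precision=4,suppress=True)
d=grab("wrist","w4"); print(get_state()["position"],get_state()["ee_rot"])
for c,s,p,r in find(d,"b"): print(s)
cv2.imwrite("pics/w4a.png",cv2.resize(d["pixels"],None,fx=1.5,fy=1.5))
E
```

```text
[0.5224 0.1583 0.1522] [ 0.0003  0.9971  0.0758 -0.0002]
(array([0.534 , 0.3164], dtype=float32), np.float32(0.13147056), np.float32(0.029272215), np.float32(0.15112086))
(array([0.5445, 0.2474], dtype=float32), np.float32(0.13129784), np.float32(0.028778033), np.float32(0.15356082))
(array([0.5508, 0.1679], dtype=float32), np.float32(0.14293228), np.float32(0.048075702), np.float32(0.154028))
(array([0.5657, 0.1095], dtype=float32), np.float32(0.13128862), np.float32(0.028700735), np.float32(0.15248907))
```

View pics/w4a.png

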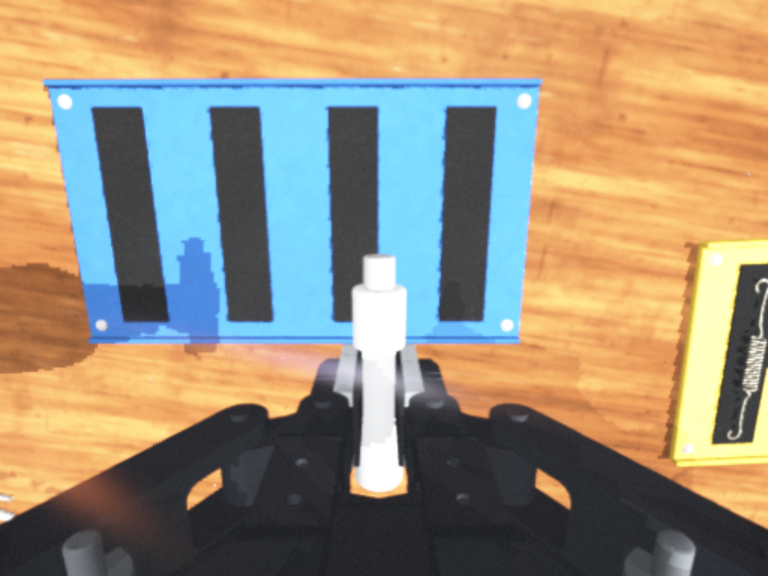

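The pin sits straight in the fingers, pointing along the strip. Blue strips in base frame, left to right: (0.534,0.316), (0.5445,0.247), (0.555,0.178), (0.5657,0.1095), yaw 0.153. Placing the pin on the third.

Request:
send_rows:
  increments:
    - {"gripper": 1, "linear": [0.025, 0.015, -0.03], "delta_rot": [0, 0, 0]}
    - {"gripper": 1, "linear": [0.033, 0.02, -0.07], "delta_rot": [0, 0, 0]}
    - {"gripper": 1, "linear": [0.033, 0.02, -0.105], "delta_rot": [0, 0, 0]}
    - {"gripper": 1, "linear": [0.033, 0.02, -0.125], "delta_rot": [0, 0, 0]}
    - {"gripper": 1, "linear": [0.033, 0.02, -0.134], "delta_rot": [0, 0, 0]}
    - {"gripper": 1, "linear": [0.033, 0.02, -0.138], "delta_rot": [0, 0, 0]}
    - {"gripper": 1, "linear": [0.033, 0.02, -0.138], "delta_rot": [0, 0, 0]}

```text
clock: 4.8
position: [0.5562, 0.1788, 0.0149]
ee_rot: [0.0, 0.997, 0.076, 0.001]
contact_force: [-0.2, -0.8, -0.8]
width: 0.0099
gripper_force: 39.4
```

Request:
send_rows:
  increments:
    - {"gripper": 0, "linear": [0, 0, 0], "delta_rot": [0, 0, 0]}
    - {"gripper": 0, "linear": [0, 0, 0], "delta_rot": [0, 0, 0]}
    - {"gripper": 0, "linear": [0, 0, 0], "delta_rot": [0, 0, 0]}
    - {"gripper": 0, "linear": [0, 0, 0.02], "delta_rot": [0, 0, 0]}
    - {"gripper": 0, "linear": [0, 0, 0.06], "delta_rot": [0, 0, 0]}
    - {"gripper": 0, "linear": [-0.01, 0, 0.1], "delta_rot": [0, 0, 0]}
    - {"gripper": 0, "linear": [-0.02, -0.02, 0.135], "delta_rot": [0, 0, 0]}
    - {"gripper": 0, "linear": [-0.035, -0.02, 0.138], "delta_rot": [0, 0, 0]}

```text
clock: 5.6
position: [0.5241, 0.1587, 0.1577]
ee_rot: [0.0, 0.997, 0.076, 0.006]
contact_force: [1.4, 0.2, 0.0]
width: 0.0428
gripper_force: 0.0
```

```bash
python3 - <<'E'
from h import *
np.set_printoptions(precision=4,suppress=True)
d=grab("wrist","w5"); print(get_state()["position"],get_state()["ee_rot"])
for c,s,p,r in find(d,"b",thr=110,zp=.0165): print(s,r)
E
```

```text
[0.519  0.1592 0.1557] [-0.0003  0.9971  0.076   0.0017]
(array([0.5339, 0.3164], dtype=float32), np.float32(0.13184516), np.float32(0.02929542), np.float32(0.15160096)) None
(array([0.5444, 0.2474], dtype=float32), np.float32(0.1316998), np.float32(0.028671842), np.float32(0.15315288)) None
(array([0.5549, 0.1785], dtype=float32), np.float32(0.13173245), np.float32(0.028389899), np.float32(0.15636322)) (array([0.556 , 0.1787], dtype=float32), np.float32(0.083483055), np.float32(0.017905364), np.float32(0.14653382))
(array([0.5655, 0.1095], dtype=float32), np.float32(0.13172194), np.float32(0.0287212), np.float32(0.15157376)) None
```

Pin is placed within about 1 mm and 0.01 rad. Next the spring: moving back for a closer look.

Request:
send_rows:
  increments:
    - {"gripper": 0, "linear": [-0.007, -0.048, 0], "delta_rot": [0, 0, 0.01]}
    - {"gripper": 0, "linear": [-0.014, -0.096, 0], "delta_rot": [0, 0, 0.02]}
    - {"gripper": 0, "linear": [-0.02, -0.144, 0], "delta_rot": [0, 0, 0.03]}
    - {"gripper": 0, "linear": [-0.03, -0.192, 0], "delta_rot": [0, 0, 0.04]}
    - {"gripper": 0, "linear": [-0.035, -0.24, -0.01], "delta_rot": [0, 0, 0.05]}
    - {"gripper": 0, "linear": [-0.04, -0.27, -0.03], "delta_rot": [0, 0, 0.05]}
    - {"gripper": 0, "linear": [-0.04, -0.27, -0.04], "delta_rot": [0, 0, 0.05]}
    - {"gripper": 0, "linear": [-0.04, -0.27, -0.04], "delta_rot": [0, 0, 0.05]}

```text
clock: 6.45
position: [0.4786, -0.11, 0.11]
ee_rot: [-0.002, 0.995, 0.1, -0.002]
contact_force: [-0.6, 0.3, -0.5]
width: 0.0425
gripper_force: 0.0
```

```bash
cat >> h.py <<'E'
def coil(d,z=.0125):
    "spring: coil rect (opened mask), whole rect"
    c,s,p,r=find(d,"y",thr=75,zp=z)[0]
    k=np.zeros(d["pixels"].shape[:2],np.uint8); k[p[:,0,1],p[:,0,0]]=255
    k=cv2.morphologyEx(cv2.morphologyEx(k,cv2.MORPH_CLOSE,np.ones((3,3))),cv2.MORPH_OPEN,np.ones((4,6)))
    n,lab,st,_=cv2.connectedComponentsWithStats(k); i=1+np.argmax(st[1:,4])
    q=cv2.findNonZero((lab==i).astype(np.uint8))
    return wrect(d,q,z),r,p,q
E
python3 - <<'E'
from h import *
np.set_printoptions(precision=4,suppress=True)
d=grab("wrist","w6"); print(get_state()["position"],get_state()["ee_rot"])
a,r,p,q=coil(d); print("coil",a,"\nwhole",r,"strip",find(d)[0][1])
im=d["pixels"].copy()
for u in p[:,0]: im[u[1],u[0]]=(0,0,255)
for u in q[:,0]: im[u[1],u[0]]=(0,255,0)
x0,y0=p[:,0].min(0)-20; x1,y1=p[:,0].max(0)+20
cv2.imwrite("pics/w6a.png",cv2.resize(np.hstack([d["pixels"][y0:y1,x0:x1],im[y0:y1,x0:x1]]),None,fx=3,fy=3,interpolation=cv2.INTER_NEAREST)[:600,:800])
E
```

```text
[ 0.4795 -0.1096  0.111 ] [-0.0011  0.9949  0.101  -0.0014]
coil (array([ 0.5008, -0.103 ], dtype=float32), np.float32(0.038130358), np.float32(0.0079906825), np.float32(0.19409871)) 
whole (array([ 0.5016, -0.0996], dtype=float32), np.float32(0.11681308), np.float32(0.012778526), np.float32(0.1880072)) strip (array([ 0.5033, -0.1002], dtype=float32), np.float32(0.13290225), np.float32(0.02975445), np.float32(0.20252194))
```

View pics/w6a.png

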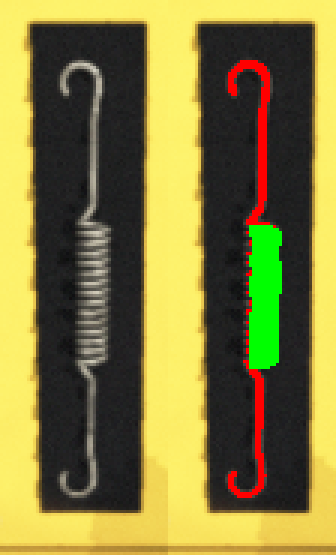

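The coil mask is right: centre (0.501,-0.102), 8 mm wide, yaw 0.19. The whole spring measures 117 mm, centred at (0.5016,-0.0996). Gripping it.

Request:
send_rows:
  increments:
    - {"gripper": -0.2, "linear": [0.0215, 0.008, -0.02], "delta_rot": [0, 0, -0.012]}
    - {"gripper": -0.2, "linear": [0.0215, 0.008, -0.055], "delta_rot": [0, 0, -0.012]}
    - {"gripper": -0.2, "linear": [0.0215, 0.008, -0.085], "delta_rot": [0, 0, -0.012]}
    - {"gripper": -0.2, "linear": [0.0215, 0.008, -0.1], "delta_rot": [0, 0, -0.012]}
    - {"gripper": 0.6, "linear": [0.0215, 0.008, -0.1], "delta_rot": [0, 0, -0.012]}
    - {"gripper": 1, "linear": [0.0215, 0.008, -0.1], "delta_rot": [0, 0, -0.012]}
    - {"gripper": 1, "linear": [0.0215, 0.008, -0.1], "delta_rot": [0, 0, -0.012]}
    - {"gripper": 1, "linear": [0.0215, 0.008, -0.1], "delta_rot": [0, 0, -0.012]}
  newtons: 30

```text
clock: 7.3
position: [0.5032, -0.1026, 0.0137]
ee_rot: [0.001, 0.995, 0.095, 0.001]
contact_force: [0.6, 1.2, 2.1]
width: 0.0071
gripper_force: 30.0
```

Request:
send_rows:
  increments:
    - {"gripper": 1, "linear": [0, 0, 0.035], "delta_rot": [0, 0, 0]}
    - {"gripper": 1, "linear": [0.012, 0.03, 0.06], "delta_rot": [0, 0, -0.01]}
    - {"gripper": 1, "linear": [0.025, 0.075, 0.07], "delta_rot": [0, 0, -0.02]}
    - {"gripper": 1, "linear": [0.038, 0.12, 0.07], "delta_rot": [0, 0, -0.037]}
    - {"gripper": 1, "linear": [0.05, 0.165, 0.07], "delta_rot": [0, 0, -0.037]}
    - {"gripper": 1, "linear": [0.0635, 0.21, 0.065], "delta_rot": [0, 0, -0.037]}
    - {"gripper": 1, "linear": [0.0635, 0.21, 0.05], "delta_rot": [0, 0, -0.037]}
    - {"gripper": 1, "linear": [0.0635, 0.21, 0.05], "delta_rot": [0, 0, -0.037]}

```text
clock: 8.1
position: [0.5644, 0.1087, 0.0615]
ee_rot: [0.0, 0.997, 0.078, -0.001]
contact_force: [-1.6, -0.1, -0.8]
width: 0.007
gripper_force: 29.7
```

```bash
python3 - <<'E'
from h import *
d=grab("wrist","w7"); print(get_state()["position"],get_state()["width"])
cv2.imwrite("pics/w7a.png",cv2.resize(d["pixels"],None,fx=1.5,fy=1.5))
E
```

```text
[0.56461464 0.1077381  0.0621616 ] 0.006965115556680208
```

View pics/w7a.png

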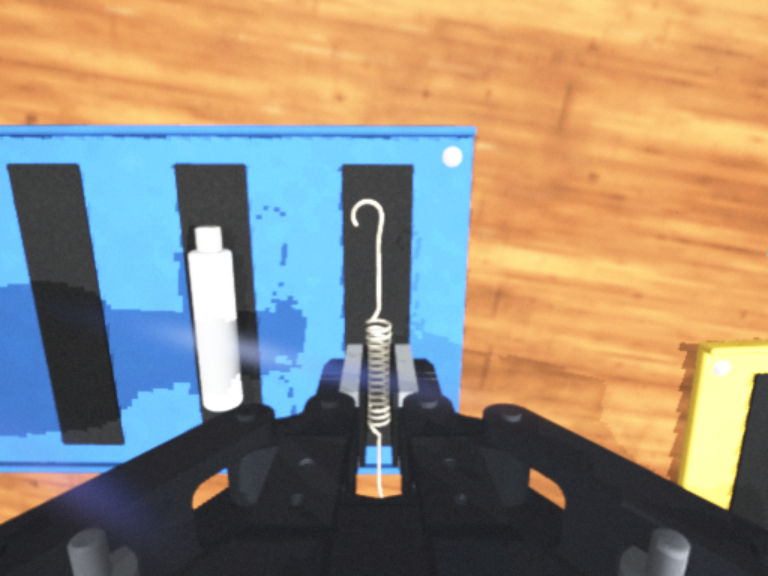

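The spring is held by the coil at (378,375), straight and over the right-hand strip. Lowering and releasing.

Request:
send_rows:
  increments:
    - {"gripper": 1, "linear": [0.001, 0, -0.025], "delta_rot": [0, 0, 0]}
    - {"gripper": 1, "linear": [0.001, 0, -0.042], "delta_rot": [0, 0, 0]}
    - {"gripper": 1, "linear": [0.001, 0, -0.049], "delta_rot": [0, 0, 0]}
    - {"gripper": 1, "linear": [0.001, 0, -0.049], "delta_rot": [0, 0, 0]}
    - {"gripper": 0.4, "linear": [0.001, 0, -0.049], "delta_rot": [0, 0, 0]}
    - {"gripper": 0.2, "linear": [0.001, 0, -0.049], "delta_rot": [0, 0, 0]}
    - {"gripper": 0.2, "linear": [0.001, 0, -0.049], "delta_rot": [0, 0, 0]}
    - {"gripper": 0.2, "linear": [0.001, 0, -0.03], "delta_rot": [0, 0, 0]}

```text
clock: 8.95
position: [0.5646, 0.1071, 0.0307]
ee_rot: [0.0, 0.997, 0.077, -0.003]
contact_force: [0.0, 0.2, -0.3]
width: 0.0344
gripper_force: 0.0
```

Request:
send_rows:
  increments:
    - {"gripper": 0, "linear": [0, 0, 0.04], "delta_rot": [0, 0, 0]}
    - {"gripper": 0, "linear": [-0.01, 0, 0.08], "delta_rot": [0, 0, 0]}
    - {"gripper": 0, "linear": [-0.03, 0, 0.11], "delta_rot": [0, 0, 0]}
    - {"gripper": 0, "linear": [-0.045, 0, 0.12], "delta_rot": [0, 0, 0]}
    - {"gripper": 0, "linear": [-0.045, 0, 0.12], "delta_rot": [0, 0, 0]}

```text
clock: 9.45
position: [0.5202, 0.1075, 0.1538]
ee_rot: [0.0, 0.997, 0.077, 0.001]
contact_force: [-0.2, -0.1, 0.0]
width: 0.0429
gripper_force: 0.0
```

```bash
python3 - <<'E'
from h import *
d=grab("wrist","w8"); print(get_state()["position"],get_state()["ee_rot"])
for c,s,p,r in find(d,"b",thr=110,zp=.0125): print(s,r)
E
```

```text
[0.52074828 0.10740125 0.15241809] [5.81679989e-05 9.97038178e-01 7.69075304e-02 3.16435118e-04]
(array([0.5341904 , 0.31611466], dtype=float32), np.float32(0.13183172), np.float32(0.029516945), np.float32(0.15464827)) None
(array([0.5443729, 0.2471962], dtype=float32), np.float32(0.1307968), np.float32(0.029136308), np.float32(0.15222643)) None
(array([0.55542845, 0.17835444], dtype=float32), np.float32(0.13147697), np.float32(0.028584147), np.float32(0.15129882)) (array([0.55556077, 0.17947069], dtype=float32), np.float32(0.08341577), np.float32(0.018117933), np.float32(0.14834473))
(array([0.5657581 , 0.10927227], dtype=float32), np.float32(0.13062406), np.float32(0.028283453), np.float32(0.15205862)) (array([0.5657006 , 0.10785837], dtype=float32), np.float32(0.11517276), np.float32(0.011563585), np.float32(0.16345756))
```

Spring placed within about 1.5 mm. Next the adjuster.

Request:
send_rows:
  increments:
    - {"gripper": 0, "linear": [-0.006, -0.048, 0], "delta_rot": [0, 0, 0.01]}
    - {"gripper": 0, "linear": [-0.012, -0.096, 0], "delta_rot": [0, 0, 0.02]}
    - {"gripper": 0, "linear": [-0.018, -0.144, 0], "delta_rot": [0, 0, 0.04]}
    - {"gripper": 0, "linear": [-0.024, -0.192, 0], "delta_rot": [0, 0, 0.05]}
    - {"gripper": 0, "linear": [-0.03, -0.24, 0], "delta_rot": [0, 0, 0.06]}
    - {"gripper": 0, "linear": [-0.036, -0.288, 0], "delta_rot": [0, 0, 0.07]}
    - {"gripper": 0, "linear": [-0.04, -0.335, -0.01], "delta_rot": [0, 0, 0.08]}
    - {"gripper": 0, "linear": [-0.04, -0.35, -0.03], "delta_rot": [0, 0, 0.08]}

```text
clock: 10.3
position: [0.4822, -0.2482, 0.1212]
ee_rot: [0.002, 0.993, 0.115, 0.001]
contact_force: [-0.6, 0.6, 0.3]
width: 0.0424
gripper_force: 0.0
```

Request:
send_rows:
  increments:
    - {"gripper": 0, "linear": [0, 0, 0], "delta_rot": [0, 0, 0]}
    - {"gripper": 0, "linear": [0, 0, 0], "delta_rot": [0, 0, 0]}
    - {"gripper": 0, "linear": [0, 0, 0], "delta_rot": [0, 0, 0]}

```text
clock: 10.6
position: [0.4817, -0.2416, 0.1219]
ee_rot: [-0.0, 0.993, 0.117, -0.0]
contact_force: [0.1, -0.3, 0.8]
width: 0.0429
gripper_force: 0.0
```

```bash
python3 - <<'E'
from h import *
d=grab("wrist","w9"); print(get_state()["position"],get_state()["ee_rot"])
for c,s,p,r in find(d,"y",thr=90,zp=.019): print(s,r)
im=d["pixels"].copy(); 
for c,s,p,r in find(d,"y"):
    if p is not None: im[p[:,0,1],p[:,0,0]]=(0,0,255)
cv2.imwrite("pics/w9a.png",cv2.resize(im,None,fx=1.5,fy=1.5))
E
```

```text
[ 0.48191007 -0.24156146  0.12238131] [-1.21945739e-04  9.93092377e-01  1.17335049e-01  5.07229598e-05]
(array([ 0.5031384 , -0.10091887], dtype=float32), np.float32(0.13313009), np.float32(0.030356862), np.float32(0.20307387)) None
(array([ 0.5172096, -0.169132 ], dtype=float32), np.float32(0.13269404), np.float32(0.029971514), np.float32(0.19913653)) None
(array([ 0.5334866, -0.2380636], dtype=float32), np.float32(0.13794386), np.float32(0.032126147), np.float32(0.19577101)) (array([ 0.5366645 , -0.24013673], dtype=float32), np.float32(0.1259403), np.float32(0.023583772), np.float32(0.23402712))
(array([ 0.5451119 , -0.30588588], dtype=float32), np.float32(0.13284062), np.float32(0.030383775), np.float32(0.20287228)) (array([ 0.54861706, -0.30397657], dtype=float32), np.float32(0.023441186), np.float32(0.023064585), np.float32(0.23609309))
```

View pics/w9a.png

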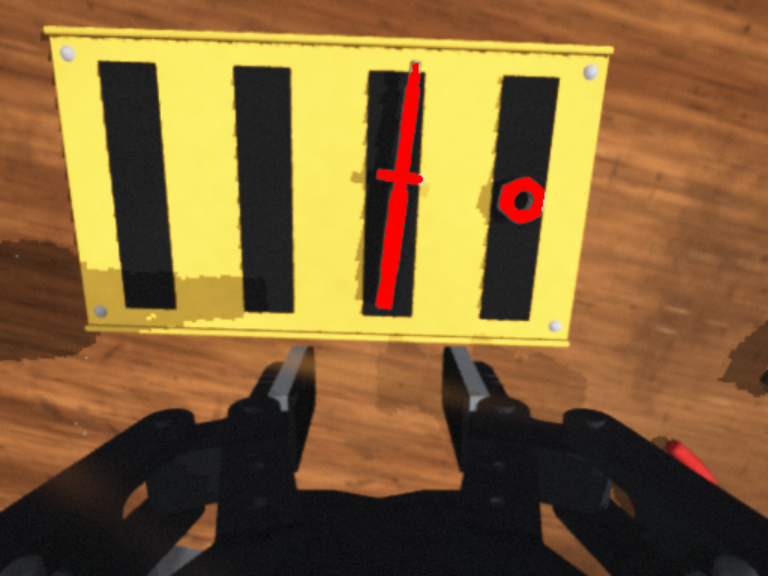

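```bash
python3 - <<'E'
from h import *
np.set_printoptions(precision=4,suppress=True)
mid={}
for t in("w2","w9"):
    d=load(t); p=find(d,"y")[2][2][:,0]
    rows=np.unique(p[:,1]); M=np.array([[p[p[:,1]==v,0].mean(),v,np.ptp(p[p[:,1]==v,0])+1] for v in rows])
    st=M[M[:,2]>1.35*np.median(M[:,2])]; rod=M[M[:,2]<1.35*np.median(M[:,2])]
    star=st[st[:,2]>.7*st[:,2].max()][:,:2].mean(0)
    P=plane(d,rod[:,:2],.020)[:,:2]
    vx,vy,x,y=cv2.fitLine(P.astype(np.float32),cv2.DIST_HUBER,0,1e-5,1e-5).ravel(); u=np.array([vx,vy]); u*=np.sign(u[0])
    s=(P-[x,y])@u; c=np.array([x,y])+u*(s.min()+s.max())/2
    S=plane(d,[star],.020)[0,:2]
    print(t,"centre",c,"len",np.ptp(s),"yaw",np.arctan2(u[1],u[0]),"star at",(S-c)@u,"grip pt",c-.018*u, "by star",S-.026*u)
    mid[t]=(d,star,rod[[3,-4],:2])
print("star height",tri(mid["w2"][0],[mid["w2"][1]],mid["w9"][0],[mid["w9"][1]]),"ends",tri(mid["w2"][0],mid["w2"][2],mid["w9"][0],mid["w9"][2]))
E
```

```text
w2 centre [ 0.5365 -0.2402] len 0.12504610834201357 yaw 0.11449274 star at 0.008853468070804563 grip pt [ 0.5186 -0.2422] by star [ 0.5194 -0.2413]
w9 centre [ 0.5367 -0.2399] len 0.12620609179558506 yaw 0.11383726 star at 0.008678086813829146 grip pt [ 0.5188 -0.2419] by star [ 0.5194 -0.241 ]
star height (array([[ 0.5452, -0.2379,  0.0225]]), array([0.0001])) ends (array([[ 0.596 , -0.2327,  0.0244],
       [ 0.4779, -0.2462,  0.0237]]), array([0.0009, 0.0006]))
```

Both views agree: rod centre (0.5366,-0.240), yaw 0.114, length 126 mm, star wheel 8.8 mm to the far side, axis about 22 mm high. Grip point is (0.519,-0.2417).

Request:
send_rows:
  increments:
    - {"gripper": 0, "linear": [0.02, 0, -0.02], "delta_rot": [0, 0, -0.06]}
    - {"gripper": 0, "linear": [0.037, 0, -0.05], "delta_rot": [0, 0, -0.121]}
    - {"gripper": 0, "linear": [0.037, 0, -0.075], "delta_rot": [0, 0, -0.121]}
    - {"gripper": 0, "linear": [0.037, 0, -0.1], "delta_rot": [0, 0, -0.121]}
    - {"gripper": 0, "linear": [0.037, 0, -0.11], "delta_rot": [0, 0, -0.121]}
    - {"gripper": 0.5, "linear": [0.037, 0, -0.11], "delta_rot": [0, 0, -0.121]}
    - {"gripper": 1, "linear": [0.037, 0, -0.11], "delta_rot": [0, 0, -0.121]}
    - {"gripper": 1, "linear": [0.037, 0, -0.11], "delta_rot": [0, 0, -0.121]}
  newtons: 45

```text
clock: 11.45
position: [0.5196, -0.243, 0.0139]
ee_rot: [0.001, 0.998, 0.057, 0.001]
contact_force: [-0.2, 0.7, 0.3]
width: 0.0102
gripper_force: 43.8
```

Request:
send_rows:
  increments:
    - {"gripper": 1, "linear": [0, 0, 0], "delta_rot": [0, 0, 0]}
    - {"gripper": 1, "linear": [0, 0, 0], "delta_rot": [0, 0, 0]}

```text
clock: 11.65
position: [0.5194, -0.2431, 0.0137]
ee_rot: [0.001, 0.998, 0.056, 0.001]
contact_force: [1.7, 1.0, 5.5]
width: 0.0095
gripper_force: 44.5
```

Request:
send_rows:
  increments:
    - {"gripper": 1, "linear": [0, 0, 0.03], "delta_rot": [0, 0, 0]}
    - {"gripper": 1, "linear": [0, 0.01, 0.07], "delta_rot": [0, 0, 0]}
    - {"gripper": 1, "linear": [0, 0.04, 0.1], "delta_rot": [0, 0, 0]}
    - {"gripper": 1, "linear": [0, 0.085, 0.12], "delta_rot": [0, 0, 0.01]}
    - {"gripper": 1, "linear": [0.002, 0.133, 0.12], "delta_rot": [0, 0, 0.02]}
    - {"gripper": 1, "linear": [0.004, 0.18, 0.12], "delta_rot": [0, 0, 0.03]}
    - {"gripper": 1, "linear": [0.006, 0.228, 0.12], "delta_rot": [0, 0, 0.04]}
    - {"gripper": 1, "linear": [0.0075, 0.276, 0.12], "delta_rot": [0, 0, 0.04]}

```text
clock: 12.45
position: [0.5258, 0.035, 0.1328]
ee_rot: [0.0, 0.997, 0.076, 0.001]
contact_force: [1.2, 0.6, -0.5]
width: 0.0098
gripper_force: 44.0
```

Request:
send_rows:
  increments:
    - {"gripper": 1, "linear": [0, 0.048, 0], "delta_rot": [0, 0, 0]}
    - {"gripper": 1, "linear": [0, 0.096, 0], "delta_rot": [0, 0, 0]}
    - {"gripper": 1, "linear": [0, 0.144, 0], "delta_rot": [0, 0, 0]}
    - {"gripper": 1, "linear": [0, 0.19, 0], "delta_rot": [0, 0, 0]}
    - {"gripper": 1, "linear": [0, 0.21, -0.01], "delta_rot": [0, 0, 0]}
    - {"gripper": 1, "linear": [0, 0.21, -0.04], "delta_rot": [0, 0, 0]}
    - {"gripper": 1, "linear": [0, 0.21, -0.06], "delta_rot": [0, 0, 0]}
    - {"gripper": 1, "linear": [0, 0.21, -0.06], "delta_rot": [0, 0, 0]}

```text
clock: 13.25
position: [0.5234, 0.2428, 0.0696]
ee_rot: [0.001, 0.997, 0.077, -0.003]
contact_force: [-0.4, 0.2, -0.6]
width: 0.0096
gripper_force: 44.1
```

```bash
python3 - <<'E'
from h import *
d=grab("wrist","w10"); s=get_state(); print(s["position"],s["width"],s["ee_rot"])
cv2.imwrite("pics/w10a.png",cv2.resize(d["pixels"],None,fx=1.5,fy=1.5))
E
```

```text
[0.52486373 0.24303786 0.07132135] 0.009826155839197055 [ 4.73544924e-04  9.97075036e-01  7.64113578e-02 -1.56634933e-03]
```

View pics/w10a.png

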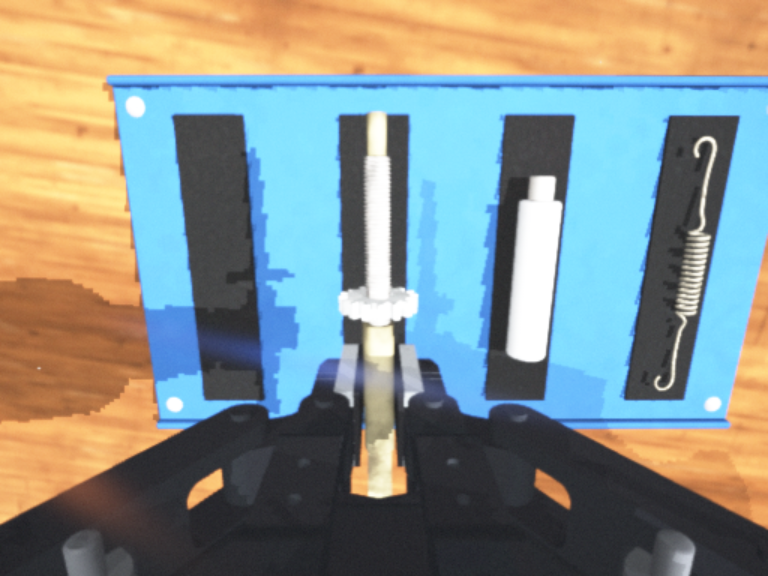

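The adjuster is straight over the second strip from the left, with the star wheel at (378,304). Lowering, releasing and backing off.

Request:
send_rows:
  increments:
    - {"gripper": 1, "linear": [0, 0.001, -0.03], "delta_rot": [0, 0, 0]}
    - {"gripper": 1, "linear": [0, 0.001, -0.05], "delta_rot": [0, 0, 0]}
    - {"gripper": 1, "linear": [0, 0.001, -0.059], "delta_rot": [0, 0, 0]}
    - {"gripper": 1, "linear": [0, 0.001, -0.059], "delta_rot": [0, 0, 0]}
    - {"gripper": 0.4, "linear": [0, 0.001, -0.059], "delta_rot": [0, 0, 0]}
    - {"gripper": 0.1, "linear": [0, 0.001, -0.059], "delta_rot": [0, 0, 0]}
    - {"gripper": 0.1, "linear": [0, 0.001, -0.059], "delta_rot": [0, 0, 0]}
    - {"gripper": 0.1, "linear": [0, 0.001, -0.04], "delta_rot": [0, 0, 0]}

```text
clock: 14.1
position: [0.5243, 0.2438, 0.031]
ee_rot: [0.001, 0.997, 0.076, -0.002]
contact_force: [0.1, 0.8, 0.1]
width: 0.0384
gripper_force: 0.0
```

Request:
send_rows:
  increments:
    - {"gripper": 0, "linear": [0, 0, 0.04], "delta_rot": [0, 0, 0]}
    - {"gripper": 0, "linear": [0, 0, 0.08], "delta_rot": [0, 0, 0]}
    - {"gripper": 0, "linear": [0, -0.03, 0.11], "delta_rot": [0, 0, 0]}
    - {"gripper": 0, "linear": [0, -0.05, 0.12], "delta_rot": [0, 0, 0]}
    - {"gripper": 0, "linear": [0, -0.05, 0.12], "delta_rot": [0, 0, 0]}

```text
clock: 14.6
position: [0.5274, 0.1929, 0.1552]
ee_rot: [0.0, 0.997, 0.075, 0.003]
contact_force: [0.1, 0.9, -1.0]
width: 0.0425
gripper_force: 0.0
```

```bash
python3 - <<'E'
from h import *
d=grab("wrist","w11"); s=get_state(); print(s["position"],s["ee_rot"])
for c,s,p,r in find(d,"b",thr=110,zp=.018): print(s,r)
E
```

```text
[0.52652547 0.19390624 0.15368019] [-3.10218617e-04  9.97154643e-01  7.53708720e-02  1.32382751e-03]
(array([0.53362846, 0.31647253], dtype=float32), np.float32(0.13154374), np.float32(0.028952949), np.float32(0.15164919)) None
(array([0.54285896, 0.24754503], dtype=float32), np.float32(0.13551556), np.float32(0.02929616), np.float32(0.15255678)) (array([0.5440351 , 0.24742319], dtype=float32), np.float32(0.1276174), np.float32(0.02488797), np.float32(0.043368544))
(array([0.55552244, 0.17843965], dtype=float32), np.float32(0.13125806), np.float32(0.028329022), np.float32(0.1543878)) (array([0.5562523 , 0.17817612], dtype=float32), np.float32(0.082577474), np.float32(0.01823747), np.float32(0.15938064))
(array([0.56601375, 0.10954981], dtype=float32), np.float32(0.13136604), np.float32(0.028753592), np.float32(0.15451288)) (array([0.5657746 , 0.10945146], dtype=float32), np.float32(0.11516473), np.float32(0.013617442), np.float32(0.16251051))
```

All three are on target. The adjuster's box yaw is biased by the star wheel, so I'll check it at the end. Now the nut.

Request:
send_rows:
  increments:
    - {"gripper": 0, "linear": [-0.004, -0.048, 0], "delta_rot": [0, 0, 0.01]}
    - {"gripper": 0, "linear": [-0.008, -0.096, 0], "delta_rot": [0, 0, 0.02]}
    - {"gripper": 0, "linear": [-0.012, -0.144, 0], "delta_rot": [0, 0, 0.03]}
    - {"gripper": 0, "linear": [-0.016, -0.192, 0], "delta_rot": [0, 0, 0.04]}
    - {"gripper": 0, "linear": [-0.02, -0.24, 0], "delta_rot": [0, 0, 0.05]}
    - {"gripper": 0, "linear": [-0.024, -0.288, 0], "delta_rot": [0, 0, 0.06]}
    - {"gripper": 0, "linear": [-0.028, -0.336, 0], "delta_rot": [0, 0, 0.06]}
    - {"gripper": 0, "linear": [-0.032, -0.384, 0], "delta_rot": [0, 0, 0.06]}

```text
clock: 15.45
position: [0.4937, -0.1903, 0.1512]
ee_rot: [-0.001, 0.994, 0.106, -0.0]
contact_force: [1.7, 0.2, 0.7]
width: 0.0427
gripper_force: 0.0
```

Request:
send_rows:
  increments:
    - {"gripper": 0, "linear": [-0.004, -0.045, -0.01], "delta_rot": [0, 0, 0]}
    - {"gripper": 0, "linear": [-0.004, -0.085, -0.025], "delta_rot": [0, 0, 0]}
    - {"gripper": 0, "linear": [-0.004, -0.105, -0.05], "delta_rot": [0, 0, 0]}
    - {"gripper": 0, "linear": [-0.004, -0.105, -0.06], "delta_rot": [0, 0, 0]}
    - {"gripper": 0, "linear": [-0.004, -0.105, -0.06], "delta_rot": [0, 0, 0]}
    - {"gripper": 0, "linear": [-0.004, -0.105, -0.06], "delta_rot": [0, 0, 0]}

```text
clock: 16.05
position: [0.4902, -0.293, 0.092]
ee_rot: [-0.001, 0.994, 0.107, -0.0]
contact_force: [-0.3, -0.2, 0.4]
width: 0.0426
gripper_force: 0.0
```

```bash
python3 - <<'E'
from h import *
np.set_printoptions(precision=4,suppress=True)
d=grab("wrist","w12"); s=get_state(); print(s["position"],s["ee_rot"])
n=find(d,"y",thr=90,zp=.020)[3]; print(n[1],n[3])
P=plane(d,n[2].reshape(-1,2),.020)[:,:2]; c=n[3][0]; print("mean",P.mean(0),"px",n[2][:,0].mean(0))
h=cv2.convexHull((P*1000).astype(np.float32))[:,0]/1000
a=np.deg2rad(np.arange(0,180,5)); w=np.array([np.ptp(h@[np.cos(t),np.sin(t)]) for t in a])*1000
ph=np.angle(np.sum(w*np.exp(-6j*a))); print("max-width dirs",np.array([(-ph+2*np.pi*k)/6 for k in range(-1,2)])); print(w.round(1))
x,y=n[2][:,0].mean(0).astype(int); cr=d["pixels"][max(0,y-60):y+60,x-60:x+60]
cv2.imwrite("pics/w12a.png",cv2.resize(cr,None,fx=4,fy=4,interpolation=cv2.INTER_CUBIC))
E
```

```text
[ 0.4906 -0.2933  0.0927] [-0.0001  0.9943  0.1069  0.0002]
(array([ 0.5449, -0.3058], dtype=float32), np.float32(0.13315089), np.float32(0.030000487), np.float32(0.20121662)) (array([ 0.5488, -0.3049], dtype=float32), np.float32(0.023660168), np.float32(0.021610077), np.float32(1.0147766))
mean [ 0.5488 -0.305 ] px [286.4608 129.8459]
max-width dirs [-0.9753  0.0719  1.1191]
[23.5 23.4 23.2 23.1 23.  22.7 22.2 22.1 22.1 22.8 23.2 23.5 23.8 24.
 24.  23.8 23.5 22.9 22.4 22.  22.5 22.9 23.4 23.6 23.6 23.6 23.5 23.2
 22.7 22.1 21.6 21.9 22.1 22.5 23.  23.3]
```

View pics/w12a.png

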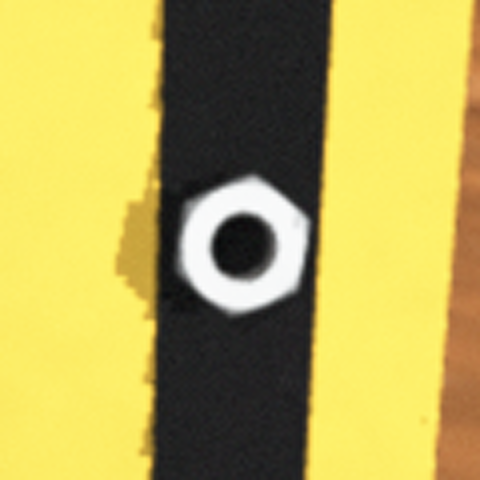

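The nut is at crop (243,246), base (0.5487,-0.305). Its corners point along yaw 0.07, so the tool at yaw 0.07 closes across the flats.

Request:
send_rows:
  increments:
    - {"gripper": 0, "linear": [0.03, -0.006, 0], "delta_rot": [0, 0, -0.07]}
    - {"gripper": 0, "linear": [0.058, -0.0117, -0.02], "delta_rot": [0, 0, -0.142]}
    - {"gripper": 0, "linear": [0.058, -0.0117, -0.05], "delta_rot": [0, 0, -0.142]}
    - {"gripper": 0, "linear": [0.058, -0.0117, -0.072], "delta_rot": [0, 0, -0.142]}
    - {"gripper": 0, "linear": [0.058, -0.0117, -0.08], "delta_rot": [0, 0, -0.142]}
    - {"gripper": 0.4, "linear": [0.058, -0.0117, -0.08], "delta_rot": [0, 0, -0.142]}
    - {"gripper": 1, "linear": [0.058, -0.0117, -0.08], "delta_rot": [0, 0, -0.142]}
    - {"gripper": 1, "linear": [0.058, -0.0117, -0.08], "delta_rot": [0, 0, -0.142]}
  newtons: 40

```text
clock: 16.9
position: [0.549, -0.3068, 0.0141]
ee_rot: [0.001, 0.999, 0.036, 0.001]
contact_force: [0.0, 1.1, 0.4]
width: 0.0195
gripper_force: 39.8
```

Request:
send_rows:
  increments:
    - {"gripper": 1, "linear": [0, 0, 0], "delta_rot": [0, 0, 0]}
    - {"gripper": 1, "linear": [0, 0, 0], "delta_rot": [0, 0, 0]}

```text
clock: 17.1
position: [0.5485, -0.3067, 0.0134]
ee_rot: [0.001, 0.999, 0.035, 0.001]
contact_force: [-0.7, 1.4, 3.2]
width: 0.0197
gripper_force: 40.1
```

Request:
send_rows:
  increments:
    - {"gripper": 1, "linear": [0, 0, 0.03], "delta_rot": [0, 0, 0]}
    - {"gripper": 1, "linear": [0, 0.01, 0.07], "delta_rot": [0, 0, 0]}
    - {"gripper": 1, "linear": [0, 0.04, 0.1], "delta_rot": [0, 0, 0.01]}
    - {"gripper": 1, "linear": [-0.002, 0.085, 0.12], "delta_rot": [0, 0, 0.02]}
    - {"gripper": 1, "linear": [-0.004, 0.133, 0.12], "delta_rot": [0, 0, 0.03]}
    - {"gripper": 1, "linear": [-0.006, 0.18, 0.12], "delta_rot": [0, 0, 0.04]}
    - {"gripper": 1, "linear": [-0.008, 0.228, 0.12], "delta_rot": [0, 0, 0.05]}
    - {"gripper": 1, "linear": [-0.01, 0.276, 0.12], "delta_rot": [0, 0, 0.06]}

```text
clock: 17.9
position: [0.5377, -0.0287, 0.1329]
ee_rot: [0.0, 0.998, 0.065, 0.001]
contact_force: [0.4, 0.6, -0.6]
width: 0.0197
gripper_force: 39.8
```

Request:
send_rows:
  increments:
    - {"gripper": 1, "linear": [-0.001, 0.048, 0], "delta_rot": [0, 0, 0.01]}
    - {"gripper": 1, "linear": [-0.002, 0.096, 0], "delta_rot": [0, 0, 0.02]}
    - {"gripper": 1, "linear": [-0.003, 0.144, 0], "delta_rot": [0, 0, 0.02]}
    - {"gripper": 1, "linear": [-0.004, 0.192, 0], "delta_rot": [0, 0, 0.02]}
    - {"gripper": 1, "linear": [-0.0047, 0.24, 0], "delta_rot": [0, 0, 0.02]}
    - {"gripper": 1, "linear": [-0.0047, 0.288, 0], "delta_rot": [0, 0, 0.02]}
    - {"gripper": 1, "linear": [-0.0047, 0.336, 0], "delta_rot": [0, 0, 0.02]}
    - {"gripper": 1, "linear": [-0.0047, 0.3455, -0.03], "delta_rot": [0, 0, 0.02]}

```text
clock: 18.7
position: [0.5365, 0.3221, 0.1064]
ee_rot: [-0.003, 0.997, 0.077, 0.006]
contact_force: [1.1, -1.2, -0.2]
width: 0.0195
gripper_force: 39.8
```

Request:
send_rows:
  increments:
    - {"gripper": 1, "linear": [0, 0, -0.02], "delta_rot": [0, 0, 0]}
    - {"gripper": 1, "linear": [0, 0, -0.04], "delta_rot": [0, 0, 0]}
    - {"gripper": 1, "linear": [0, 0, -0.05], "delta_rot": [0, 0, 0]}
    - {"gripper": 1, "linear": [0, 0, -0.05], "delta_rot": [0, 0, 0]}

```text
clock: 19.1
position: [0.5323, 0.3146, 0.051]
ee_rot: [0.001, 0.997, 0.075, -0.001]
contact_force: [-0.5, -0.4, -0.2]
width: 0.0196
gripper_force: 39.8
```

Request:
send_rows:
  increments:
    - {"gripper": 1, "linear": [0.001, 0.001, -0.02], "delta_rot": [0, 0, 0]}
    - {"gripper": 1, "linear": [0.001, 0.001, -0.033], "delta_rot": [0, 0, 0]}
    - {"gripper": 1, "linear": [0.001, 0.001, -0.039], "delta_rot": [0, 0, 0]}
    - {"gripper": 1, "linear": [0.001, 0.001, -0.039], "delta_rot": [0, 0, 0]}
    - {"gripper": 0.3, "linear": [0.001, 0.001, -0.039], "delta_rot": [0, 0, 0]}
    - {"gripper": 0, "linear": [0.001, 0.001, -0.039], "delta_rot": [0, 0, 0]}
    - {"gripper": 0, "linear": [0.001, 0.001, -0.039], "delta_rot": [0, 0, 0]}
    - {"gripper": 0, "linear": [0.001, 0.001, -0.02], "delta_rot": [0, 0, 0]}

```text
clock: 19.9
position: [0.5324, 0.3153, 0.0303]
ee_rot: [0.001, 0.997, 0.075, -0.003]
contact_force: [0.2, -0.0, 0.1]
width: 0.0428
gripper_force: 0.0
```

Request:
send_rows:
  increments:
    - {"gripper": 0, "linear": [0, 0, 0.04], "delta_rot": [0, 0, 0]}
    - {"gripper": 0, "linear": [0, 0, 0.08], "delta_rot": [0, 0, 0]}
    - {"gripper": 0, "linear": [-0.01, -0.04, 0.11], "delta_rot": [0, 0, 0]}
    - {"gripper": 0, "linear": [-0.02, -0.085, 0.12], "delta_rot": [0, 0, 0]}
    - {"gripper": 0, "linear": [-0.02, -0.1, 0.12], "delta_rot": [0, 0, 0]}
    - {"gripper": 0, "linear": [-0.02, -0.1, 0.12], "delta_rot": [0, 0, 0]}
    - {"gripper": 0, "linear": [-0.02, -0.1, 0.12], "delta_rot": [0, 0, 0]}

```text
clock: 20.6
position: [0.5144, 0.2166, 0.1521]
ee_rot: [-0.0, 0.997, 0.075, -0.0]
contact_force: [0.5, 0.5, -0.1]
width: 0.0426
gripper_force: 0.0
```

```bash
python3 - <<'E'
from h import *
d=grab("wrist","w13"); s=get_state(); print(s["position"],s["qd"],s["clock"])
for c,s,p,r in find(d,"b",thr=110,zp=.016): print(s,r)
cv2.imwrite("pics/w13a.png",cv2.resize(d["pixels"],None,fx=1.5,fy=1.5))
E
```

```text
[0.51444579 0.21702205 0.15178975] [ 0.01251311  0.01154552 -0.00533108 -0.00349279  0.00493877 -0.00075731] 20.65
(array([0.53386164, 0.31688106], dtype=float32), np.float32(0.13074781), np.float32(0.02951808), np.float32(0.15247858)) (array([0.5345359, 0.3151061], dtype=float32), np.float32(0.025031675), np.float32(0.02470825), np.float32(0.07320537))
(array([0.54314816, 0.24741088], dtype=float32), np.float32(0.13457236), np.float32(0.028478874), np.float32(0.15231355)) (array([0.54420364, 0.24720243], dtype=float32), np.float32(0.12896901), np.float32(0.024552798), np.float32(0.11415117))
(array([0.55513823, 0.17858708], dtype=float32), np.float32(0.13140544), np.float32(0.028553471), np.float32(0.15205462)) (array([0.5560262 , 0.17809497], dtype=float32), np.float32(0.083499216), np.float32(0.018623766), np.float32(0.14780076))
(array([0.5656205 , 0.10956709], dtype=float32), np.float32(0.13151109), np.float32(0.028857052), np.float32(0.1517597)) (array([0.5659191 , 0.10905579], dtype=float32), np.float32(0.11627663), np.float32(0.013872598), np.float32(0.16295616))
```

View pics/w13a.png

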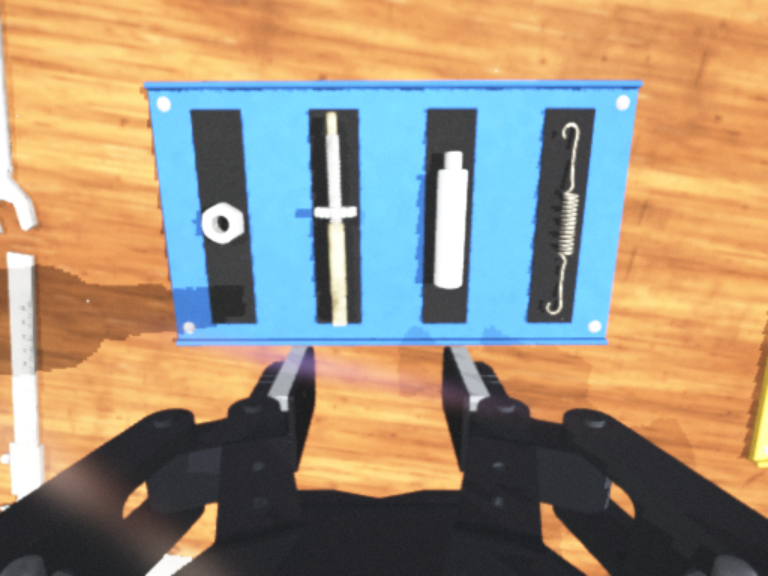

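The final view shows nut (222,222), adjuster (335,218), pin (451,220) and spring (566,218) on the blue strips, left to right. All are centred and lengthwise, and the gripper is clear. Handing in.

```bash
python3 -c "
from rig import sign_off; print(sign_off())"
```

```text
the job is handed in; nothing more can be done
None
```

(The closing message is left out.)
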